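Sweep desoldered parts off the rework mat into the scrap tray

ROBOT

A 6-joint arm with a two-finger parallel gripper is mounted at the origin on the work surface. World frame = base frame: x ahead of the robot, y to its left, z up, the work surface at z = 0. Lengths are in m, angles in rad, forces in N, time in s.
With the tool pointing down it reaches from about 0.225 to 0.725 m from the base axis. Payload 3.1 kg.
Tool frame: the origin (TCP) lies at the very end of the fingers, on their centre line; the grasp point (between the pads) lies 19 mm behind it (ctrl.tcp_to_grasp is the distance from the TCP to the grasp point, in m); x points along the fingers, y is the direction in which the jaws open and shut, and the axes are right-handed (so a half turn about x gives the same grasp; the last joint's range is limited). The gripper opens to 85 mm and grips with 20 to 120 N. Pads are 22 mm wide; open, the fingers measure 114 mm over their backs; the gripper's body (76 mm by 85 mm) begins 54 mm behind the grasp point. The pads swing forward as they close: fully open they stand 13 mm farther back than shut.
Start: joints at [1.184, 0.048, 0.099, 1.622, 0, 1.443], TCP at [0.134, 0.508, 0.231] pointing down, gripper open.
Joint ranges: [-2.91, 2.91], [-0.99, 1.94], [-1.21, 1.42], [-2.12, 2.29], [-1.49, 1.47], [-3.14, 3.14]. Speed limits (rad/s): [2.79, 2.79, 3.14, 3.14, 3.14, 3.14].

INTERFACE

Orientations are given as a 3x3 rotation matrix whose columns are the frame's x, y, z axes.
In Python, from station import ctrl gives the robot as it stands. The module is installed in compiled form; this text tells all that it offers.
- The arm moves only by the tool step_arm, never from a script. Its argument "deltas" is a list that holds one entry, the list of rows, each a list of 6 numbers: the shift along the world's x, y, z as a fraction of full scale, then the turn, a rotation vector about the world's x, y, z as a fraction of full scale. In form: [[[dx, dy, dz, wx, wy, wz], ...]]. A call has 1 to 8 rows; each row is the pose to reach, as a shift and turn from the pose commanded when the call began, turning the shorter way round; what a row does not reach only later rows make up. Full scale, the value 1, is 0.3 m for a shift and 360 degrees for a turn. A row lasts 1/12 s, in which the tool goes at most 41.7 mm and 7.16 degrees, less where a joint would pass 70% of its speed; a pose out of reach is approached as far as the arm can. A call with a number of a shift or a turn outside -1 to 1 is refused whole. A call with a gripper value outside its range is refused whole. "claw" is the closure, from 0 (fully open) to 1 (shut), set as the call begins (left out, the last holds). The fingers move at their own pace and stop on an object; "squeeze" is the grip in N (left out, the last holds). Time passes only in rows, so rows that repeat a pose let the fingers close. It gives the time, the measured TCP pose, the force and the opening at its end, in the units of the state.
- ctrl.state(): the state, without advancing time (a new reading comes with each control period).
- ctrl.read_camera(name): name is "scene" or "top"; returns the picture (480x640x3 uint8, red, green, blue); there is no depth.
- ctrl.get_calibration(name): a dict with "camera_matrix" (3x3 intrinsics, pixels), "k1" (the pictures are not rectified: a ray, as slopes to the right and down, at radius r is drawn at 1 + k1 r^2 times it, then the intrinsics apply), "camera_from_world" (4x4, takes a point from world to camera coordinates). Camera axes: x right, y up, looking along -z (the intrinsics and any distortion apply to the point x, -y, -z); pixel columns grow to the right and rows downward; lengths in m; the calibration is good to about 2 mm. A picture is of the moment at which its call begins. get_calibration takes no time and is no camera call.
- ctrl.job_done(): hands the job in, once; it reports no verdict.
The state is a dict: "time": time; "qpos": joint angles; "joint_velocities": joint speeds; "tau": joint torques, N m; "position": TCP position; "tcp_rot": TCP orientation; "ft_force": force on the tool from outside, world axes, zero at the start; "ft_torque": the same for the moment, N m; "grip_width": finger opening in m.
Only numpy, scipy, OpenCV 4.12 (cv2) and the standard library are available. Lean on these libraries where they do the work, as an engineer would, in place of code of your own. Each camera call takes 0.05 s, during which the arm holds its last target.

TASK

Clear the three desoldered parts (orange relay, black capacitor, yellow-taped transformer) off the blue rework mat: with closed fingers, sweep them along the surface, without flicking them, over the mat's edge until each lies wholly inside the red scrap tray. Push only: do not pinch them, press on them from above or lift them. Let nothing get into the grey tray of good parts, and leave the flux bottle, the solder reel and the circuit board where they stand.

Things in the scene. Friction and masses are not known exactly. Their poses are not given: they have to be found in the camera images.
- mat: blue silicone rework mat, fixed to the bench, 240 (its x) x 500 (its y) x 5 thick; origin at the centre of its underside, on the bench; its +x points to its far edge, where the two trays stand, +y to its left end. All loose things stand on it. Moulded lines on it are only marks.
- scrap_tray: red scoop tray, fixed, left or right of the grey one; 130 deep (x) x 150 wide (y), open on top and at its -x end (x = -65), which lies 1 from the mat's far edge; floor 2 thick, 3 below the mat's top, no lip; side walls 3 thick, 22 high (30 at the rear), back wall 3 thick, 30 high, thumb tab behind. Origin at the centre of its underside; axes parallel to the mat's
- keep_tray: the grey scoop tray of good spare parts, same size and axes, beside the red one, some 14 to 30 from it; three small spares are stuck in it. Nothing may be swept into it.
- relay: scrap part, loose: orange relay with a cream top patch, a box 28 (x) x 22 (y) x 18 high, 14 to 28 g, standing on the mat between its near edge and its middle; origin at its centre (9 above the mat); any yaw
- capacitor: scrap part, loose: near-black electrolytic capacitor with a silver top, an upright cylinder 25 in diameter and 30 high, 15 to 31 g, on the mat; origin at its centre (15 above the mat)
- transformer: scrap part, loose: small transformer with dark core and yellow tape, a block 30 (x) x 26 (y) x 24 high, 28 to 56 g, on the mat; origin at its centre (12 above the mat); any yaw
- flux_bottle: bystander, loose and light: upright white and green dropper bottle, 28 in diameter, 55 high; origin at the centre of its underside. It and the solder reel stand one at the mat's far edge between the mouths of the two trays, the other at the mat's left end
- solder_reel: bystander, loose: grey-and-black reel lying flat, 44 in diameter, 38 high; origin at the centre of its underside
- board: bystander, loose: green circuit board with components up to 21 high, 100 (x) x 48 (y), at the mat's right end; origin at the centre of its underside

How it is judged:
At the end, for the whole second after the job is handed in: All three parts lie at rest wholly inside the red tray: past its open front (centre at least 11 mm in for the relay, 12 for the capacitor, 13 for the transformer) and between its walls. Flux bottle, solder reel and circuit board are within 15 mm of their starts and not tipped (under 0.25 rad) (x of relay in the frame of scrap_tray between -0.054 and 0.065 m and y of relay in the frame of scrap_tray between -0.074 and 0.074 m and height (world z) of each of relay, capacitor, transformer below 0.034 m and linear speed of each of relay, capacitor, transformer below 0.02 m/s and x of capacitor in the frame of scrap_tray between -0.053 and 0.065 m and y of capacitor in the frame of scrap_tray between -0.074 and 0.074 m and x of transformer in the frame of scrap_tray between -0.052 and 0.065 m and y of transformer in the frame of scrap_tray between -0.074 and 0.074 m and distance of each of flux_bottle, solder_reel, board from where it was at the start of the episode below 0.015 m and angle between each of flux_bottle, solder_reel, board's own z axis and vertical below 0.25 rad); the robot touches nothing.
It fails at once if a part is lifted or carried, its centre 34 mm or more above the bench (14 to 20 mm off the mat), instead of swept (height (world z) of any of relay, capacitor, transformer above 0.034 m).
It fails at once if a part is pinched between the fingers, or pressed on from right above ((horizontal distance between the grasp point and relay below 0.005 m and contact force between the fingers and relay above 1 N) or (horizontal distance between the grasp point and capacitor below 0.005 m and contact force between the fingers and capacitor above 1 N) or (horizontal distance between the grasp point and transformer below 0.005 m and contact force between the fingers and transformer above 1 N)).
It fails at once if a part is flicked (faster than 0.7 m/s) (linear speed of any of relay, capacitor, transformer above 0.7 m/s).
It fails at once if a part gets into the grey tray ((x of relay in the frame of keep_tray between -0.06 and 0.065 m and y of relay in the frame of keep_tray between -0.074 and 0.074 m and height (world z) of relay below 0.034 m) or (x of capacitor in the frame of keep_tray between -0.06 and 0.065 m and y of capacitor in the frame of keep_tray between -0.074 and 0.074 m and height (world z) of capacitor below 0.034 m) or (x of transformer in the frame of keep_tray between -0.06 and 0.065 m and y of transformer in the frame of keep_tray between -0.074 and 0.074 m and height (world z) of transformer below 0.034 m)).
It fails at once if the flux bottle, solder reel or circuit board is shifted by more than 15 mm or tipped (distance of any of flux_bottle, solder_reel, board from where it was at the start of the episode above 0.015 m or angle between any of flux_bottle, solder_reel, board's own z axis and vertical above 0.25 rad).
It also fails if it takes over 67 s, if anything falls off the work surface, if the arm or the gripper's body presses on something with over 40 N, if the wrist force passes 120 N, or if a joint passes its speed limit or range.

## Working session

There is one attempt and no reset: what is moved stays moved. The work goes in short steps, Python scripts to look and compute and a tool call to move; the robot and the scene stay as the last step left them, time stands still between calls to the robot, and variables do not carry over. Pictures are saved under pics/ and viewed, and the job is handed in when it is done.

Besides the shell and the picture viewer there is one more tool, called after ">>>" as a command line: name --argument value ..., lists and objects as JSON in quotes. step_arm: Moves the arm, as the interface text tells. Its arguments: {"type":"object","properties":{"deltas":{"type":"array","items":{"type":"array","items":{"type":"array","items":{"type":"number","minimum":-1,"maximum":1}}}},"claw":{"type":"number"},"squeeze":{"type":"number"}},"required":["deltas"]}

```bash
mkdir -p pics; ls
python3 - <<'E'
from station import ctrl
import cv2
for n in("scene","top"):
    im=ctrl.read_camera(n); cv2.imwrite(f"pics/{n}0.png",im[:,:,::-1])
    print(n,ctrl.get_calibration(n))
s=ctrl.state()
print(s['time'],s['position'],s['tcp_rot'],s['grip_width'],ctrl.tcp_to_grasp)
E
```

```text
pics
scene {'camera_matrix': array([[535.50095828,   0.        , 316.75021223],
       [  0.        , 535.50095828, 245.2679577 ],
       [  0.        ,   0.        ,   1.        ]]), 'k1': -0.020801866738338344, 'camera_from_world': array([[ 0.5150467 ,  0.85699467,  0.01694201, -0.30846974],
       [-0.65961606,  0.38364674,  0.64631403,  0.32746308],
       [ 0.54738793, -0.34405713,  0.76288344, -1.11967635],
       [ 0.        ,  0.        ,  0.        ,  1.        ]])}
top {'camera_matrix': array([[468.48165147,   0.        , 314.95047078],
       [  0.        , 468.48165147, 244.91277176],
       [  0.        ,   0.        ,   1.        ]]), 'k1': -0.08024362328610256, 'camera_from_world': array([[ 0.02811705, -0.99907062,  0.03266994, -0.01876073],
       [ 0.982196  ,  0.03368563,  0.18481424, -0.58208951],
       [-0.18574299,  0.02689185,  0.9822303 , -0.66979007],
       [ 0.        ,  0.        ,  0.        ,  1.        ]])}
0.1 [0.13417862 0.50702297 0.23025738] [[-7.74153638e-04  2.55923260e-01  9.66696791e-01]
 [-1.87805810e-03  9.66695004e-01 -2.55924291e-01]
 [-9.99997937e-01 -2.01363746e-03 -2.67731702e-04]] 0.08556556325439871 0.0187
```

View pics/scene0.png

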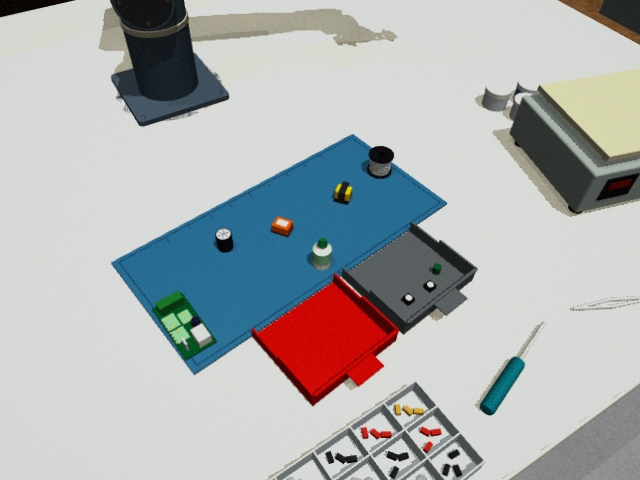

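View pics/top0.png

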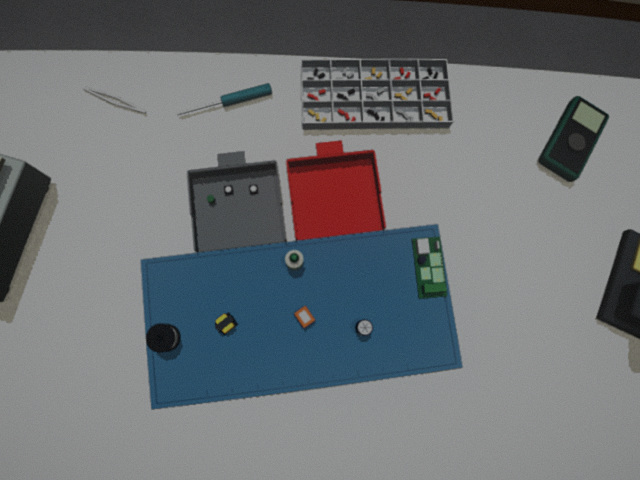

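Scene view: mat with transformer (343,192), relay (283,226), capacitor (224,240), bottle (321,255), red tray in front. Top view: red tray mouth about (294,242)-(385,233), bottle (294,260), parts at (226,323), (305,317), (365,327), reel (163,338), board (430,267).

```bash
cat > h.py <<'E'
import numpy as np, cv2
from station import ctrl
C={n:ctrl.get_calibration(n) for n in("scene","top")}
def ray(n,p):
    c=C[n];K=c["camera_matrix"]
    d=np.array([[c["k1"],0,0,0]],float)
    u=cv2.undistortPoints(np.array([[p]],float),K,d)[0,0]
    T=c["camera_from_world"];R=T[:3,:3];o=-R.T@T[:3,3]
    return o,R.T@np.array([u[0],-u[1],-1])
def pl(n,p,z):
    o,d=ray(n,p);return (o+d*(z-o[2])/d[2])[:2]
def proj(n,P):
    c=C[n];T=c["camera_from_world"];q=T[:3,:3]@np.array(P)+T[:3,3]
    x,y=q[0]/-q[2],-q[1]/-q[2];f=1+c["k1"]*(x*x+y*y);K=c["camera_matrix"]
    return np.array([K[0,0]*x*f+K[0,2],K[1,1]*y*f+K[1,2]])
def blobs(mask,mn=15):
    n,l,s,c=cv2.connectedComponentsWithStats(mask.astype(np.uint8))
    return [(s[i,4],c[i].round(1),s[i,:4]) for i in range(1,n) if s[i,4]>=mn]
E
python3 - <<'E'
from h import *
for n in("top","scene"):
    im=cv2.imread(f"pics/{n}0.png");h=cv2.cvtColor(im,cv2.COLOR_BGR2HSV);H,S,V=[h[...,i].astype(int) for i in range(3)]
    mat=((H>95)&(H<115)&(S>130)&(V>40))
    m=cv2.morphologyEx(mat.astype(np.uint8),cv2.MORPH_CLOSE,np.ones((5,5)))
    cs,_=cv2.findContours(m,0,2);c=max(cs,key=cv2.contourArea)
    hull=cv2.convexHull(c);q=cv2.approxPolyDP(hull,12,True)[:,0]
    print(n,"mat",[(tuple(map(int,p)),pl(n,p,.005).round(4).tolist()) for p in q])
    inside=cv2.fillPoly(np.zeros(m.shape,np.uint8),[hull],1)>0
    print("holes",[(a,c.tolist(),b.tolist()) for a,c,b in blobs(inside&~mat,40)])
    red=((H<6)|(H>174))&(S>150)&(V>80)
    cs,_=cv2.findContours(red.astype(np.uint8),0,2);c=max(cs,key=cv2.contourArea)
    print("red",cv2.approxPolyDP(c,4,True)[:,0].tolist())
    for nm,mk in(("orange",(H>5)&(H<18)&(S>150)),("yellow",(H>20)&(H<34)&(S>150))):
        print(nm,[b[:2] for b in blobs(mk,6)])
    x0,y0,x1,y1=(130,210,480,420) if n=="top" else (100,120,460,410)
    cr=im[y0:y1,x0:x1]; 
    cv2.imwrite(f"pics/{n}0c.png",cv2.resize(cr,None,fx=2.2,fy=2,interpolation=2))
E
```

```text
top mat [((436, 226), [0.6313, -0.2057]), ((460, 366), [0.401, -0.2416]), ((152, 407), [0.3249, 0.2459]), ((142, 260), [0.5568, 0.2814])]
holes [(np.int32(1818), [429.1, 266.9], [409, 232, 39, 67]), (np.int32(356), [293.8, 259.4], [284, 249, 21, 22]), (np.int32(321), [304.1, 316.4], [293, 305, 23, 24]), (np.int32(330), [224.8, 323.0], [215, 313, 22, 22]), (np.int32(238), [363.9, 327.4], [356, 319, 17, 18]), (np.int32(820), [162.5, 337.8], [146, 324, 35, 33])]
red [[372, 150], [343, 153], [340, 141], [318, 143], [317, 156], [287, 161], [297, 239], [382, 228], [368, 160], [291, 169], [287, 163], [372, 152], [379, 190]]
orange [(np.int32(8), array([455. ,   1.5])), (np.int32(14), array([460.9,   1.6])), (np.int32(16), array([471. ,   1.6])), (np.int32(50), array([484.6,   2.2])), (np.int32(62), array([502.7,   3.2])), (np.int32(1091), array([583.4,   7.4])), (np.int32(103), array([303.7, 316.7]))]
yellow [(np.int32(7), array([408.7,  90.7])), (np.int32(40), array([220.7, 318.2])), (np.int32(61), array([227.7, 327.8]))]
scene mat [((446, 202), [0.5545, 0.2832]), ((194, 373), [0.6333, -0.
[... 449 characters left out ...]
(np.int32(42), [253.1, 331.4], [248, 327, 11, 12])]
red [[335, 274], [394, 328], [388, 334], [333, 282], [259, 332], [252, 329], [313, 397], [313, 404], [343, 381], [345, 373], [359, 385], [383, 366], [375, 355], [395, 340], [398, 331]]
orange [(np.int32(7), array([49.3,  1.4])), (np.int32(9), array([53.3,  2.3])), (np.int32(788), array([600.3,  15.9])), (np.int32(16), array([7.4, 7.4])), (np.int32(10), array([31.4,  3.1])), (np.int32(7), array([1.9, 5.4])), (np.int32(8), array([25.,  5.])), (np.int32(222), array([282.2, 226.9]))]
yellow [(np.int32(58), array([337.3, 190.8])), (np.int32(91), array([347.6, 193.5])), (np.int32(44), array([397.6, 409.4])), (np.int32(86), array([412.9, 410.4]))]
```

```bash
cat >> h.py <<'E'
c0=np.array([.478,.0195]);yaw=.1553
X=np.array([np.cos(yaw),np.sin(yaw)]);Y=np.array([-X[1],X[0]])
def tom(w): w=np.array(w[:2])-c0; return np.array([w@X,w@Y])
def tow(m): return c0+m[0]*X+m[1]*Y
E
python3 - <<'E'
from h import *
def show(nm,n,p,z): print(nm,n,(tom(pl(n,p,z))*1000).round(1))
show("cap","top",(363.9,327.4),.022);show("cap","scene",(224,239.6),.02)
show("relay","top",(304.1,316.4),.018);show("relay","scene",(282,226),.015)
show("trans","top",(224.8,323),.024);show("trans","scene",(342.7,192.6),.018)
show("flux","top",(293.8,259.4),.045);show("flux","scene",(321.4,254.4),.0325)
show("reel","top",(162.5,337.8),.035);show("reel","scene",(378.3,165),.022)
show("board","top",(429,267),.012);show("board","scene",(183,324.5),.012)
for p in((297,239),(382,228),(389,229)): show("redmouth","top",p,.002)
for p in((287,161),(372,151)): show("redback top","top",p,.03)
for p in((335,274),(252,329)): show("red mouth walltop","scene",p,.022)
for p in((398,330),(313,397)): show("red back walltop","scene",p,.03)
for m in((.186,-.165),(.186,0)):pass
E
```

```text
cap top [-34.5 -97.7]
cap scene [-37.9 -96.2]
relay top [-5.4 -6.4]
relay scene [-7.8 -6.7]
trans top [ -0.5 117.9]
trans scene [ -1.6 117.4]
flux top [83. -1.]
flux scene [87.2 -5.3]
reel top [-11.9 213.4]
reel scene [-11.2 209.6]
board top [  48.4 -220.1]
board scene [  49.7 -222.8]
redmouth top [123.2 -10.6]
redmouth top [ 124.7 -154.7]
redmouth top [ 121.6 -166.3]
redback top top [250.4  -9.3]
redback top top [ 251.9 -152.8]
red mouth walltop scene [121.8  -8. ]
red mouth walltop scene [ 121.1 -156.3]
red back walltop scene [250.3  -8.8]
red back walltop scene [ 251.  -157.1]
```

View pics/top0c.png

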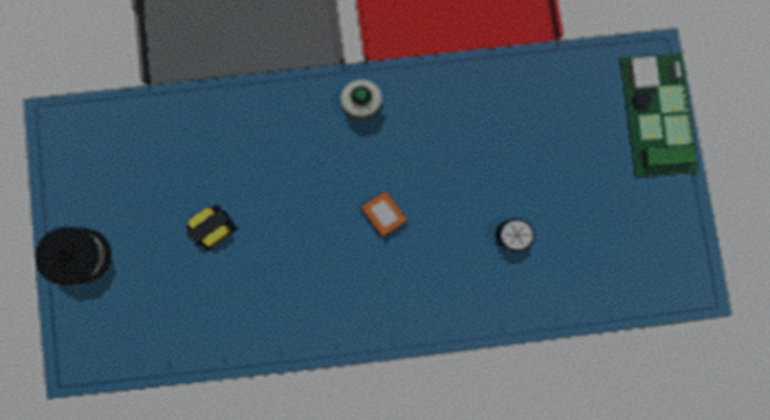

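View pics/scene0c.png

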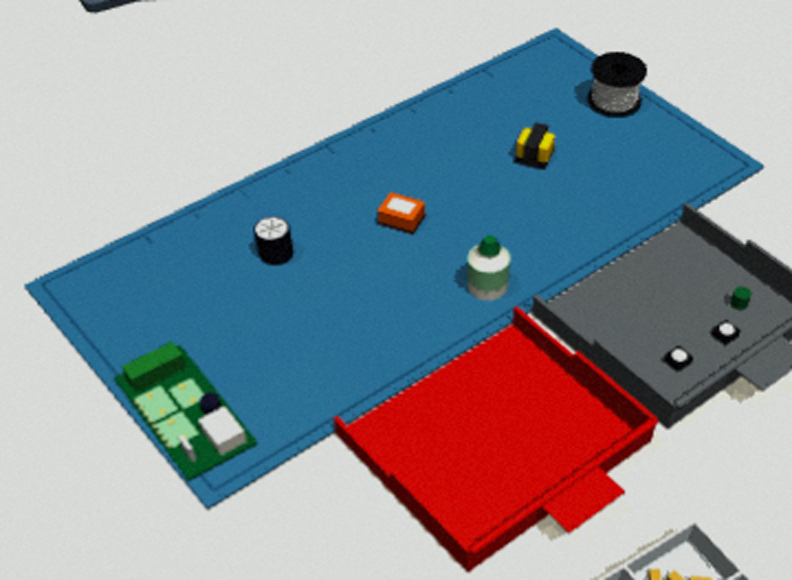

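```bash
cat >> h.py <<'E'
def cur():
    s=ctrl.state();R=s['tcp_rot'];p=s['position']
    zy=np.degrees(np.arctan2(R[1,2],R[0,2]))-np.degrees(yaw)
    return s,p,zy
def go(mx,my,z,push=None):
    "target in mat mm, z m, push dir deg in mat frame; prints the deltas in full-scale fractions"
    s,p,a=cur();w=tow(np.array([mx,my])/1000);d=(np.array([*w,z])-p)
    r=0 if push is None else (push-a+90)%180-90
    if push is not None and abs(r)>90: r=r
    print("delta",(d/.3).round(4),"turn",round(r/360,4),"| dist mm",round(np.linalg.norm(d)*1000),"deg",round(r,1))
def st():
    s,p,a=cur();print("t",round(s['time'],2),"mat",(tom(p)*1000).round(1),"z",p[2].round(4),"pushang",round(a,1),"F",np.round(s['ft_force'],1),"w",round(s['grip_width'],4),"q",np.round(s['qpos'],2))
E
python3 - <<'E'
from h import *
st();go(-74,-92.5,.10,-6.5);go(-74,-92.5,.010,-6.5)
E
```

```text
t 0.1 mat [-264.3  534.8] z 0.2303 pushang -23.7 F [-0.1 -1.3  0.1] w 0.0856 q [1.18 0.05 0.1  1.62 0.   1.44]
delta [ 0.9501 -1.9679 -0.4342] turn 0.0479 | dist mm 668 deg 17.2
delta [ 0.9501 -1.9679 -0.7342] turn 0.0479 | dist mm 692 deg 17.2
```

>>> step_arm --deltas '[[[0.06, -0.12, 0, 0, 0, 0.01], [0.12, -0.24, 0, 0, 0, 0.02], [0.18, -0.36, 0, 0, 0, 0.03], [0.24, -0.48, 0, 0, 0, 0.04], [0.3, -0.6, -0.04, 0, 0, 0.048], [0.36, -0.72, -0.08, 0, 0, 0.048], [0.42, -0.84, -0.12, 0, 0, 0.048], [0.47, -0.96, -0.16, 0, 0, 0.048]]]' --claw 1 --squeeze 40

```text
time: 0.77
position: [0.2757, 0.218, 0.1825]
tcp_rot: [[0.001, -0.044, 0.999], [0.0, 0.999, 0.044], [-1.0, 0.0, 0.001]]
ft_force: [0.8, -0.5, -0.4]
grip_width: -0.0001
```

>>> step_arm --deltas '[[[0.06, -0.12, -0.03, 0, 0, 0], [0.12, -0.24, -0.06, 0, 0, 0], [0.18, -0.36, -0.09, 0, 0, 0], [0.24, -0.48, -0.12, 0, 0, 0], [0.3, -0.6, -0.15, 0, 0, 0], [0.36, -0.72, -0.18, 0, 0, 0], [0.42, -0.84, -0.21, 0, 0, 0], [0.46, -0.92, -0.23, 0, 0, 0]]]'

```text
time: 1.43
position: [0.4137, -0.0596, 0.113]
tcp_rot: [[-0.001, -0.04, 0.999], [-0.001, 0.999, 0.04], [-1.0, -0.001, -0.001]]
ft_force: [-0.6, 0.8, -0.2]
grip_width: -0.0001
```

Run:
```python
from h import *
st();go(-74,-92.5,.10,-6.5);go(-74,-92.5,.010,-6.5)
```

```text
t 1.43 mat [-75.8 -68.2] z 0.113 pushang -6.6 F [-0.6  0.8 -0.2] w -0.0001 q [-0.3  -0.23 -0.39  1.41 -0.   -0.34]
delta [ 0.0185 -0.0792 -0.0433] turn 0.0003 | dist mm 28 deg 0.1
delta [ 0.0185 -0.0792 -0.3433] turn 0.0003 | dist mm 106 deg 0.1
```

>>> step_arm --deltas '[[[0.018, -0.079, -0.04, 0, 0, 0], [0.018, -0.079, -0.14, 0, 0, 0], [0.018, -0.079, -0.24, 0, 0, 0], [0.018, -0.079, -0.31, 0, 0, 0], [0.018, -0.079, -0.343, 0, 0, 0], [0.018, -0.079, -0.343, 0, 0, 0]]]'

```text
time: 1.93
position: [0.4157, -0.079, 0.0083]
tcp_rot: [[-0.007, -0.043, 0.999], [0.002, 0.999, 0.043], [-1.0, 0.003, -0.006]]
ft_force: [-0.7, 0.4, 0.4]
grip_width: -0.0001
```

Run:
```python
from h import *
for n in("scene","top"): cv2.imwrite(f"pics/{n}1.png",ctrl.read_camera(n)[:,:,::-1])
st()
for n in(40,80): go(-74+n*.9936,-92.5-n*.113,.010,-6.5)
```

```text
t 2.03 mat [-73.9 -89.1] z 0.0118 pushang -6.4 F [ 0.5 -0.7  0.9] w 0.0003 q [-0.35 -0.14 -0.52  1.19 -0.   -0.39]
delta [ 0.1346 -0.0056 -0.006 ] turn -0.0002 | dist mm 40 deg -0.1
delta [ 0.2678 -0.     -0.006 ] turn -0.0002 | dist mm 80 deg -0.1
```

View pics/top1.png

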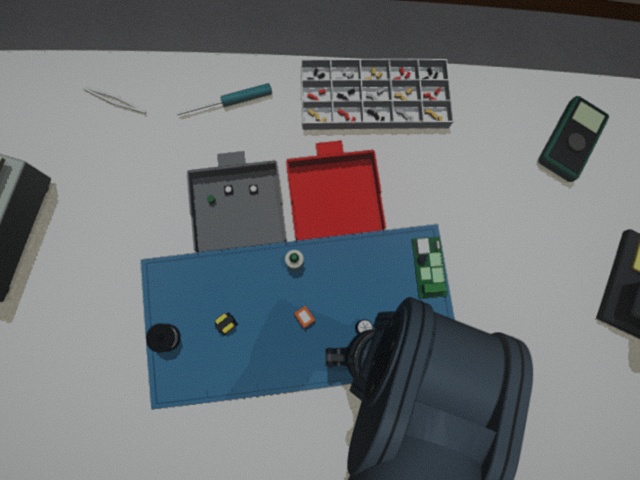

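View pics/scene1.png

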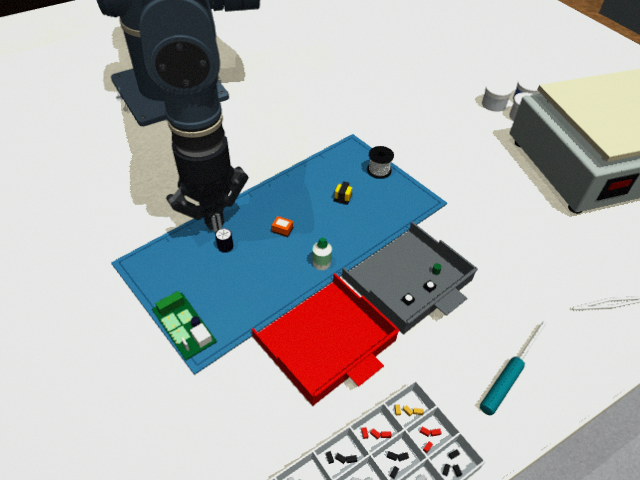

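>>> step_arm --deltas '[[[0.025, 0, 0, 0, 0, 0], [0.05, 0, 0, 0, 0, 0], [0.075, 0, 0, 0, 0, 0], [0.1, 0, 0, 0, 0, 0], [0.125, 0, 0, 0, 0, 0], [0.15, 0, 0, 0, 0, 0], [0.175, 0, 0, 0, 0, 0], [0.2, 0, 0, 0, 0, 0]]]'

```text
time: 2.7
position: [0.4795, -0.08, 0.0113]
tcp_rot: [[-0.0, -0.043, 0.999], [0.0, 0.999, 0.043], [-1.0, 0.0, -0.0]]
ft_force: [0.4, -0.0, 0.4]
grip_width: -0.0001
```

```bash
cat >> h.py <<'E'
def snap(k,x0=100,y0=120,w=360,hh=290,n="scene",f=2.0):
    im=ctrl.read_camera(n)[:,:,::-1];cv2.imwrite(f"pics/{k}.png",cv2.resize(im[y0:y0+hh,x0:x0+w],None,fx=f,fy=f,interpolation=2)); return np.ascontiguousarray(im)
E
python3 - <<'E'
from h import *
snap("a1");st()
E
```

```text
t 2.75 mat [-12.4 -99. ] z 0.0116 pushang -6.4 F [ 1.7 -0.6  0.6] w 0.0004 q [-0.3   0.02 -0.37  1.18  0.   -0.35]
```

View pics/a1.png

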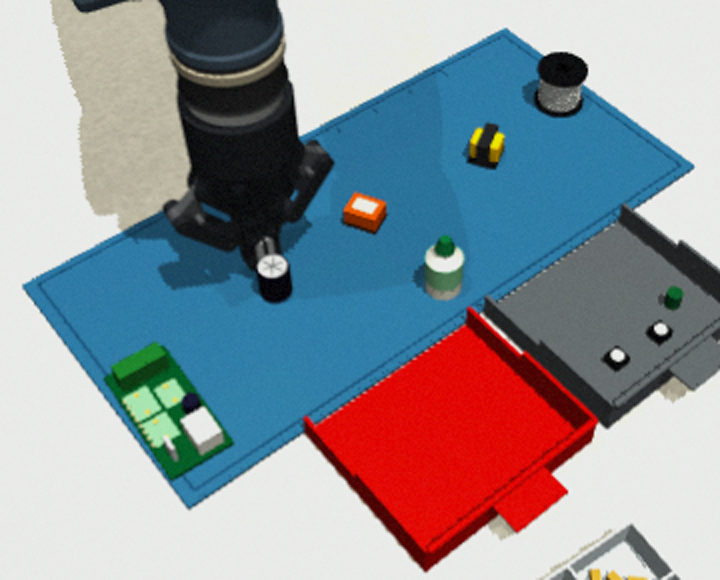

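Run:
```python
from h import *
print(tom(pl("scene",(100+273/2,120+265/2),.035))*1000)
go(52,-106.4,.011,-6.5)
```

```text
[   6.77615159 -101.75450672]
delta [ 0.2158  0.0089 -0.0021] turn -0.0002 | dist mm 65 deg -0.1
```

>>> step_arm --deltas '[[[0.03, 0.001, 0, 0, 0, 0], [0.06, 0.002, 0, 0, 0, 0], [0.09, 0.003, 0, 0, 0, 0], [0.12, 0.004, 0, 0, 0, 0], [0.15, 0.005, 0, 0, 0, 0], [0.18, 0.006, 0, 0, 0, 0], [0.21, 0.007, 0, 0, 0, 0], [0.24, 0.008, 0, 0, 0, 0]]]'

```text
time: 3.42
position: [0.5517, -0.0776, 0.0114]
tcp_rot: [[0.0, -0.043, 0.999], [0.0, 0.999, 0.043], [-1.0, 0.0, 0.0]]
ft_force: [-0.2, -0.3, 0.0]
grip_width: -0.0002
```

Run:
```python
from h import *
snap("a2");st()
```

```text
t 3.47 mat [  59.6 -107.8] z 0.0117 pushang -6.4 F [ 2.  -0.1  0.3] w 0.0001 q [-0.26  0.2  -0.18  1.19  0.   -0.3 ]
```

View pics/a2.png

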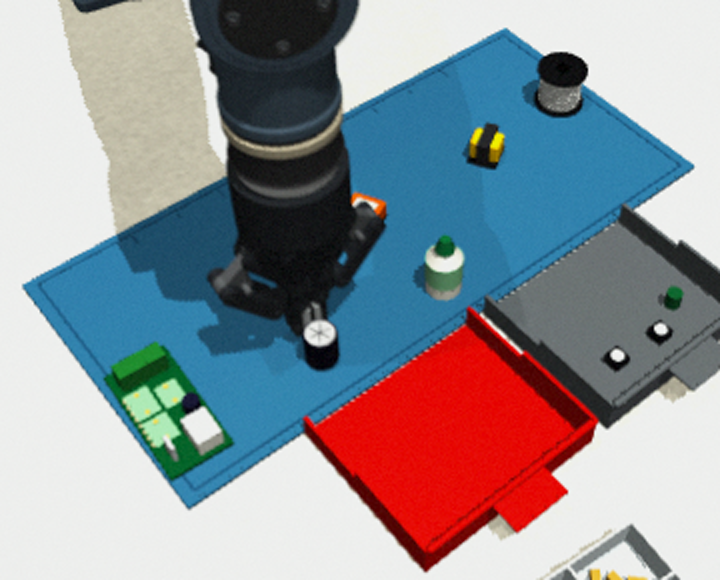

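Run:
```python
from h import *
print(tom(pl("scene",(260,286),.035))*1000)
go(190,-119,.0115,-6.5)
```

```text
[  78.12435981 -110.76091258]
delta [ 0.4351  0.0304 -0.0006] turn -0.0002 | dist mm 131 deg -0.1
```

>>> step_arm --deltas '[[[0.03, 0.0, 0, 0, 0, 0], [0.06, 0.001, 0, 0, 0, 0], [0.09, 0.001, 0, 0, 0, 0], [0.12, 0.002, 0, 0, 0, 0], [0.15, 0.003, 0, 0, 0, 0], [0.18, 0.004, 0, 0, 0, 0], [0.21, 0.005, 0, 0, 0, 0], [0.24, 0.006, 0, 0, 0, 0]]]'

```text
time: 4.13
position: [0.6231, -0.0758, 0.0113]
tcp_rot: [[-0.001, -0.043, 0.999], [0.0, 0.999, 0.043], [-1.0, 0.0, -0.001]]
ft_force: [-0.4, -0.0, 0.8]
grip_width: 0.0001
```

Run:
```python
from h import *
snap("a3");st()
```

```text
t 4.18 mat [ 130.5 -117. ] z 0.0115 pushang -6.4 F [ 1.8 -0.2 -0.4] w -0.0 q [-0.23  0.37  0.04  1.23  0.   -0.27]
```

View pics/a3.png

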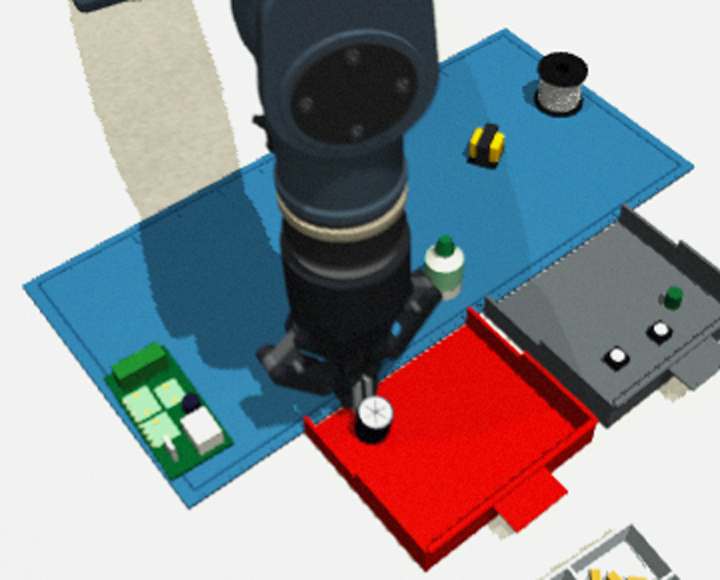

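>>> step_arm --deltas '[[[0.03, 0.001, 0, 0, 0, 0], [0.06, 0.002, 0, 0, 0, 0], [0.09, 0.003, 0, 0, 0, 0], [0.12, 0.004, 0, 0, 0, 0], [0.15, 0.005, 0, 0, 0, 0], [0.17, 0.006, 0, 0, 0, 0], [0.18, 0.006, 0, 0, 0, 0], [0.13, 0.006, 0, 0, 0, 0]]]'

```text
time: 4.85
position: [0.6641, -0.0743, 0.0113]
tcp_rot: [[0.003, -0.043, 0.999], [-0.0, 0.999, 0.043], [-1.0, -0.001, 0.003]]
ft_force: [-0.3, 0.7, 0.4]
grip_width: 0.0002
```

Run:
```python
from h import *
snap("a4");st()
```

```text
t 4.9 mat [ 164.2 -120.2] z 0.0105 pushang -6.4 F [-3.3  0.9 -0.8] w 0.0003 q [-0.21  0.47  0.16  1.27 -0.   -0.26]
```

View pics/a4.png

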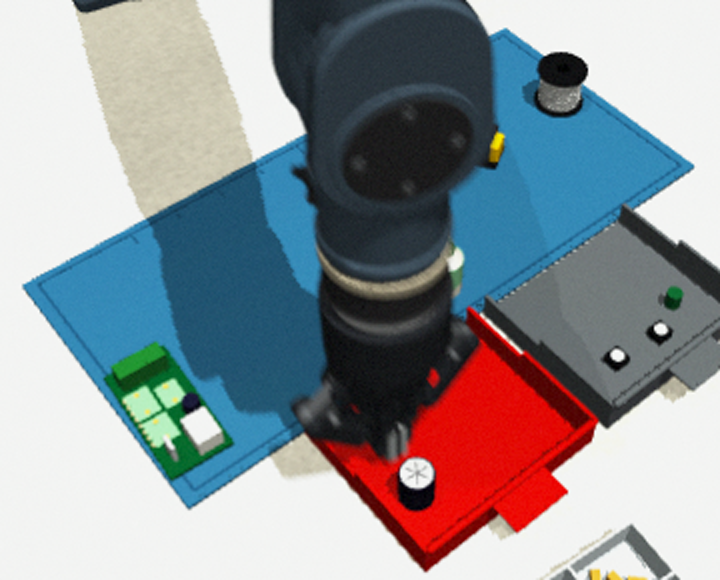

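Run:
```python
from h import *
im=cv2.imread("pics/top0.png");h=cv2.cvtColor(im,cv2.COLOR_BGR2HSV);H,S,V=[h[...,i].astype(int) for i in range(3)]
mat=((H>95)&(H<115)&(S>130)&(V>40))
for nm,(x0,y0,x1,y1),z in(("relay",(285,298,325,335),.023),("trans",(208,306,245,342),.029)):
    m=np.zeros(mat.shape,np.uint8);m[y0:y1,x0:x1]=(~mat&(S>0))[y0:y1,x0:x1]
    if nm=="relay": m&=(((H<20)&(S>100))|(V>110)).astype(np.uint8)
    m=cv2.morphologyEx(m,cv2.MORPH_CLOSE,np.ones((3,3)))
    ys,xs=np.nonzero(m);P=np.array([tom(pl("top",(x,y),z))*1000 for x,y in zip(xs,ys)],np.float32)
    print(nm,cv2.minAreaRect(P),P.mean(0))
go(-39.5,12,.1,-28.4)
```

```text
relay ((-5.810254096984863, -6.250729560852051), (27.763389587402344, 21.74337387084961), 26.673391342163086) [-5.6198764 -6.3679423]
trans ((-2.1827478408813477, 116.96111297607422), (33.14612579345703, 30.210060119628906), 38.87443923950195) [ -0.9172372 117.1245   ]
delta [-0.739   0.3302  0.2983] turn -0.061 | dist mm 259 deg -22.0
```

Run:
```python
from h import *
# plane thru TCP (a3) containing tool y and vertical
p=np.array([.6231,-.0758]);n=np.array([.999,.043]);t=np.array([-.043,.999])
for c in((275,388),(262,350),(440,285),(432,310),(400,355),(330,385),(365,400)):
    px=(100+c[0]/2,120+c[1]/2);o,d=ray("scene",px)
    k=((p-o[:2])@n)/(d[:2]@n);P=o+k*d;print(c,"lat",((P[:2]-p)@t*1000).round(),"z",(P[2]*1000).round())
```

```text
(275, 388) lat -58.0 z 78.0
(262, 350) lat -62.0 z 122.0
(440, 285) lat 66.0 z 97.0
(432, 310) lat 60.0 z 74.0
(400, 355) lat 35.0 z 41.0
(330, 385) lat -20.0 z 50.0
(365, 400) lat 5.0 z 9.0
```

Run:
```python
from h import *
go(-21.4,24.3,.1,-63.3);
```

```text
delta [-0.6858  0.38    0.2983] turn -0.1579 | dist mm 252 deg -56.9
```

>>> step_arm --deltas '[[[-0.05, 0.0, 0.1, 0, 0, 0], [-0.12, 0.04, 0.2, 0, 0, -0.018], [-0.22, 0.1, 0.29, 0, 0, -0.036], [-0.32, 0.16, 0.29, 0, 0, -0.054], [-0.42, 0.22, 0.29, 0, 0, -0.072], [-0.52, 0.28, 0.29, 0, 0, -0.09], [-0.62, 0.33, 0.29, 0, 0, -0.108], [-0.69, 0.37, 0.29, 0, 0, -0.126]]]'

```text
time: 5.57
position: [0.4518, 0.038, 0.0984]
tcp_rot: [[-0.001, 0.685, 0.729], [0.0, 0.729, -0.685], [-1.0, -0.001, -0.001]]
ft_force: [0.6, 0.4, 0.6]
grip_width: 0.0002
```

Run:
```python
from h import *
st();go(-21.4,24.3,.012,-63.3)
```

```text
t 5.57 mat [-23.   22.3] z 0.0984 pushang -52.1 F [0.6 0.4 0.6] w 0.0002 q [-0.06 -0.13 -0.33  1.36  0.    0.69]
delta [ 0.0043  0.0074 -0.2881] turn -0.0311 | dist mm 86 deg -11.2
```

>>> step_arm --deltas '[[[0.004, 0.007, 0, 0, 0, -0.016], [0.004, 0.007, -0.05, 0, 0, -0.031], [0.004, 0.007, -0.15, 0, 0, -0.031], [0.004, 0.007, -0.25, 0, 0, -0.031], [0.004, 0.007, -0.288, 0, 0, -0.031], [0.004, 0.007, -0.288, 0, 0, -0.031]]]'

```text
time: 6.07
position: [0.4521, 0.0392, 0.0086]
tcp_rot: [[-0.008, 0.81, 0.587], [0.0, 0.587, -0.81], [-1.0, -0.006, -0.005]]
ft_force: [-0.7, -0.1, 0.0]
grip_width: 0.0
```

Run:
```python
from h import *
snap("b1");st()
```

```text
t 6.12 mat [-20.6  23.1] z 0.0108 pushang -63.0 F [-0.5  0.   0.6] w 0.0001 q [-0.06 -0.06 -0.45  1.18 -0.    0.88]
```

View pics/b1.png

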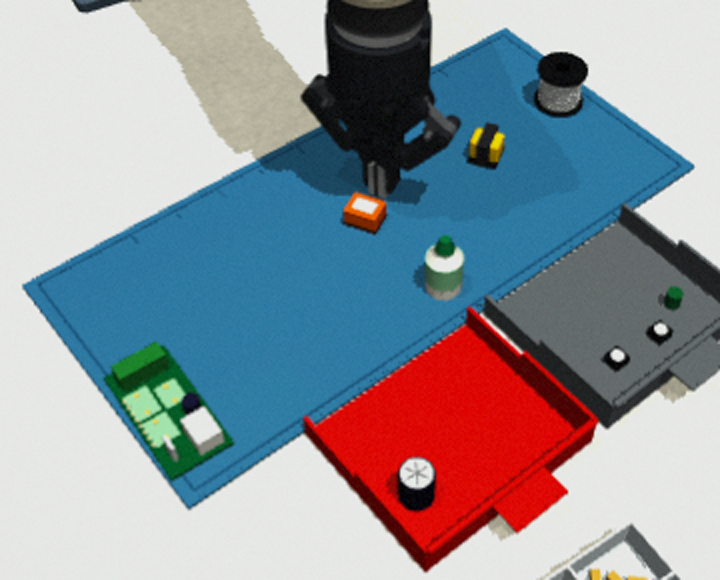

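>>> step_arm --deltas '[[[0.014, -0.019, 0, 0, 0, 0], [0.028, -0.038, 0, 0, 0, 0], [0.042, -0.058, 0.003, 0, 0, 0], [0.055, -0.077, 0.003, 0, 0, 0], [0.069, -0.096, 0.003, 0, 0, 0], [0.082, -0.114, 0.003, 0, 0, 0]]]'

```text
time: 6.62
position: [0.4816, 0.0039, 0.0136]
tcp_rot: [[0.001, 0.81, 0.586], [-0.0, 0.586, -0.81], [-1.0, 0.001, 0.001]]
ft_force: [-0.2, -0.9, -0.6]
grip_width: 0.0
```

Run:
```python
from h import *
snap("b2");st()
```

```text
t 6.67 mat [  1.7 -17. ] z 0.0136 pushang -63.0 F [ 0.5 -1.1  0.7] w 0.0001 q [-0.13  0.   -0.38  1.18 -0.    0.81]
```

View pics/b2.png

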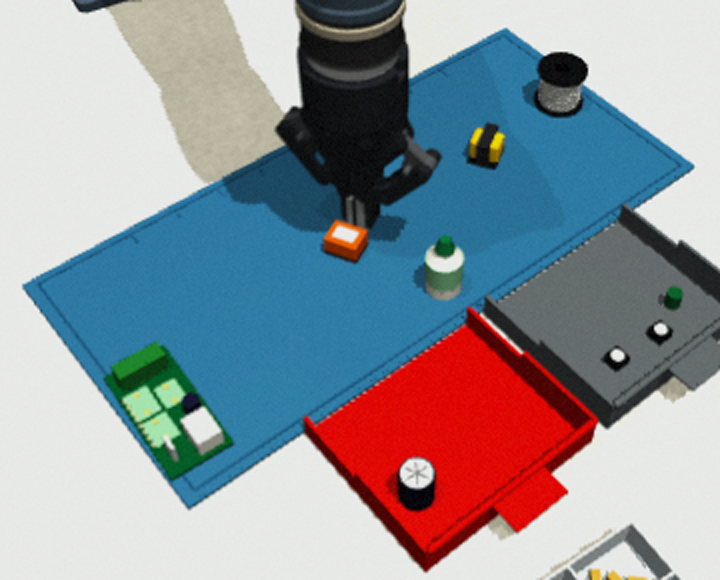

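Run:
```python
from h import *
print(tom(pl("scene",(272.5,237.5),.023))*1000)
th=-63.;c=np.array([10.,-36.]);off=22;R=75
t0=c-off*np.array([np.cos(np.radians(th)),np.sin(np.radians(th))])
for i in range(8):
    th+=6.5;s=R*np.radians(6.5)
    a=np.radians(th-3.25);c=c+s*np.array([np.cos(a),np.sin(a)])
    a=np.radians(th);t=c-off*np.array([np.cos(a),np.sin(a)])
    d=(t-t0)/1000;w=d[0]*X+d[1]*Y
    print((w/.3).round(3),round((th+63)/360,4),c.round(),t.round())
```

```text
[  7.98498803 -36.95233372]
[ 0.011 -0.027] 0.0181 [ 14. -43.] [  2. -25.]
[ 0.026 -0.053] 0.0361 [ 19. -50.] [  5. -33.]
[ 0.043 -0.077] 0.0542 [ 25. -56.] [  9. -41.]
[ 0.063 -0.099] 0.0722 [ 32. -62.] [ 14. -49.]
[ 0.085 -0.118] 0.0903 [ 39. -67.] [ 20. -55.]
[ 0.11  -0.135] 0.1083 [ 46. -70.] [ 26. -62.]
[ 0.136 -0.149] 0.1264 [ 54. -73.] [ 33. -67.]
[ 0.163 -0.16 ] 0.1444 [ 63. -76.] [ 41. -71.]
```

>>> step_arm --deltas '[[[0.011, -0.027, 0, 0, 0, 0.018], [0.026, -0.053, 0, 0, 0, 0.036], [0.043, -0.077, 0, 0, 0, 0.054], [0.063, -0.099, 0, 0, 0, 0.072]]]'

```text
time: 7.0
position: [0.4994, -0.0254, 0.0128]
tcp_rot: [[-0.001, 0.467, 0.884], [0.0, 0.884, -0.467], [-1.0, -0.0, -0.001]]
ft_force: [-0.1, 0.5, 0.0]
grip_width: -0.0003
```

Run:
```python
from h import *
snap("b3");st()
```

```text
t 7.05 mat [ 15.5 -49.2] z 0.0131 pushang -36.6 F [ 1.3 -1.5  0.2] w 0.0003 q [-0.19  0.06 -0.33  1.18 -0.    0.3 ]
```

View pics/b3.png

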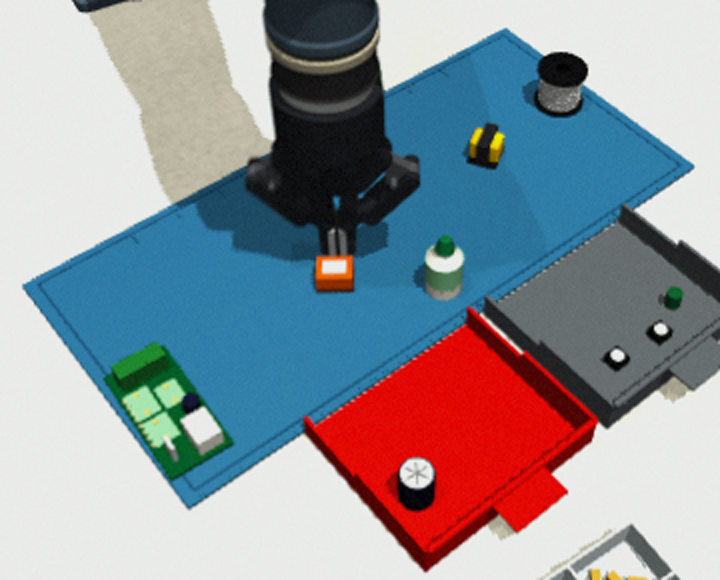

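>>> step_arm --deltas '[[[0.022, -0.019, 0, 0, 0, 0.018], [0.047, -0.036, 0, 0, 0, 0.036], [0.073, -0.05, 0, 0, 0, 0.054], [0.1, -0.061, 0, 0, 0, 0.072], [0.128, -0.062, 0, 0, 0, 0.072], [0.156, -0.063, 0, 0, 0, 0.072]]]'

```text
time: 7.55
position: [0.5465, -0.0438, 0.0128]
tcp_rot: [[-0.0, 0.043, 0.999], [0.0, 0.999, -0.043], [-1.0, 0.0, -0.0]]
ft_force: [0.0, -0.1, -0.8]
grip_width: 0.0
```

Run:
```python
from h import *
snap("b4");st()
```

```text
t 7.6 mat [ 59.8 -73.5] z 0.0131 pushang -11.3 F [ 1.7 -0.  -0.4] w 0.0001 q [-0.2   0.18 -0.2   1.19  0.   -0.16]
```

View pics/b4.png

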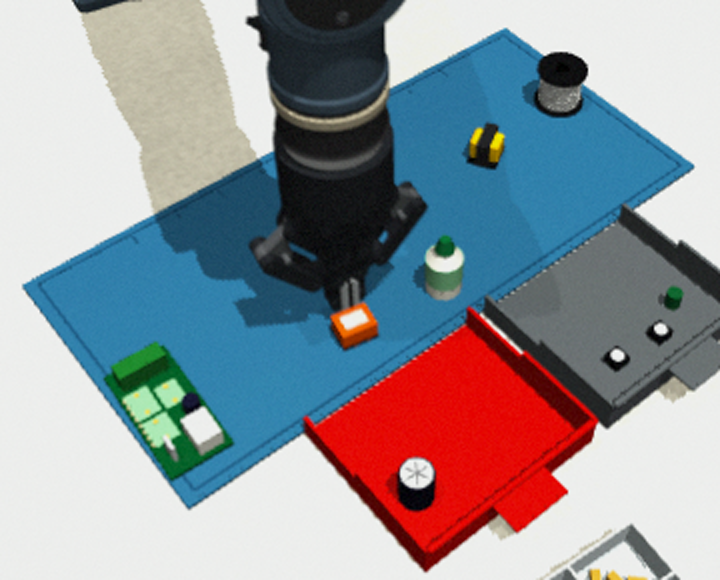

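>>> step_arm --deltas '[[[0.03, -0.006, 0, 0, 0, 0.014], [0.06, -0.01, 0, 0, 0, 0.028], [0.09, -0.011, 0, 0, 0, 0.042], [0.119, -0.004, 0, 0, 0, 0.042], [0.148, 0.003, 0, 0, 0, 0.042], [0.178, 0.009, 0, 0, 0, 0.042], [0.207, 0.016, 0, 0, 0, 0.042], [0.236, 0.023, 0, 0, 0, 0.042]]]'

```text
time: 8.27
position: [0.6172, -0.0364, 0.0128]
tcp_rot: [[-0.001, -0.22, 0.975], [0.0, 0.975, 0.22], [-1.0, 0.0, -0.001]]
ft_force: [-0.3, 0.6, 0.7]
grip_width: 0.0003
```

Run:
```python
from h import *
snap("b5");st()
```

```text
t 8.32 mat [130.8 -76.7] z 0.0129 pushang 3.9 F [ 1.7 -0.3 -1.2] w -0.0001 q [-0.17  0.35  0.01  1.23  0.   -0.39]
```

View pics/b5.png

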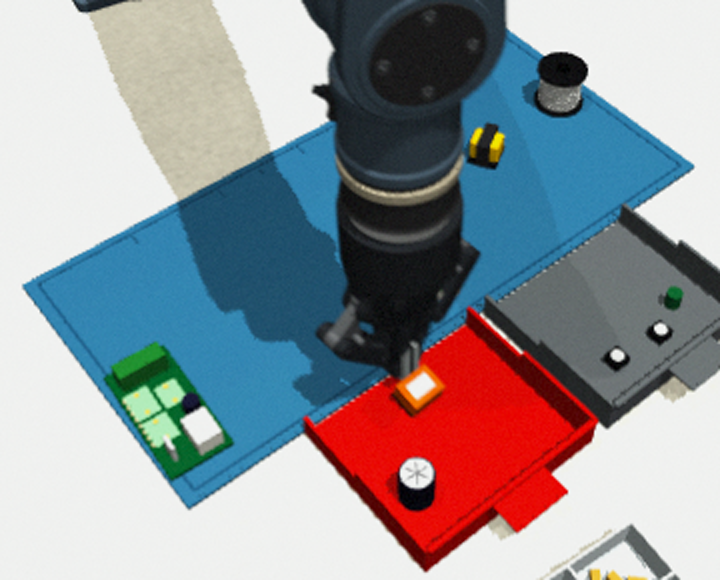

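>>> step_arm --deltas '[[[0.029, 0.007, 0, 0, 0, 0], [0.058, 0.014, 0, 0, 0, 0], [0.087, 0.021, 0, 0, 0, 0], [0.116, 0.028, 0, 0, 0, 0], [0.145, 0.035, 0, 0, 0, 0], [0.165, 0.039, 0, 0, 0, 0], [0.175, 0.041, 0, 0, 0, 0], [0.13, 0.03, 0, 0, 0, 0]]]'

```text
time: 8.98
position: [0.6582, -0.0273, 0.0129]
tcp_rot: [[0.003, -0.223, 0.975], [0.0, 0.975, 0.223], [-1.0, -0.0, 0.003]]
ft_force: [0.3, 0.4, 0.3]
grip_width: -0.0002
```

Run:
```python
from h import *
st();snap("b6");go(-25,146.5,.11,-51)
```

```text
t 8.98 mat [170.8 -74.1] z 0.0129 pushang 4.0 F [0.3 0.4 0.3] w -0.0002 q [-0.14  0.45  0.14  1.26  0.   -0.37]
delta [-0.7432  0.6282  0.3255] turn -0.1526 | dist mm 308 deg -54.9
```

View pics/b6.png

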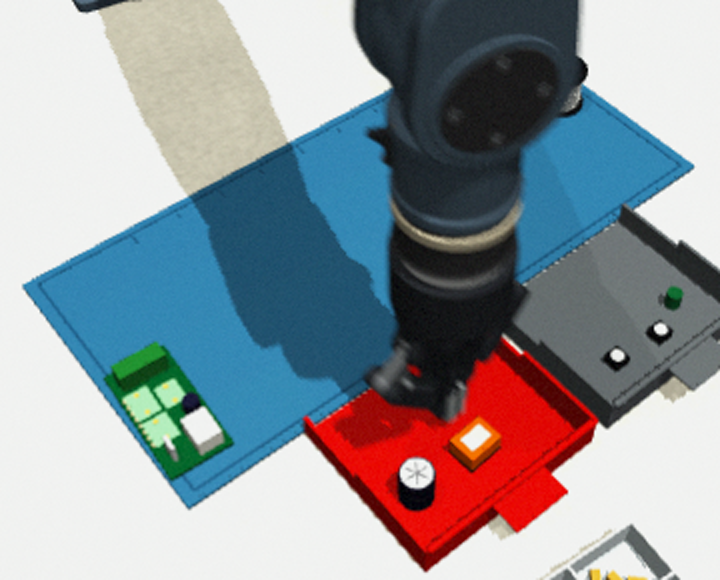

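Relay is in the tray at crop (476,440), capacitor at (417,480). Next: up and over to the transformer.

>>> step_arm --deltas '[[[-0.06, 0.0, 0.12, 0, 0, 0], [-0.1, 0.01, 0.24, 0, 0, -0.018], [-0.18, 0.08, 0.325, 0, 0, -0.036], [-0.27, 0.16, 0.325, 0, 0, -0.054], [-0.36, 0.25, 0.325, 0, 0, -0.072], [-0.45, 0.34, 0.325, 0, 0, -0.09], [-0.54, 0.43, 0.325, 0, 0, -0.108], [-0.63, 0.52, 0.325, 0, 0, -0.126]]]'

```text
time: 9.7
position: [0.4654, 0.129, 0.1106]
tcp_rot: [[0.0, 0.543, 0.84], [0.0, 0.84, -0.543], [-1.0, 0.0, 0.0]]
ft_force: [0.7, 0.9, 0.2]
grip_width: -0.0001
```

Run:
```python
from h import *
st();go(-25,146.5,.11,-51)
```

```text
t 9.7 mat [  4.5 110.1] z 0.1106 pushang -41.8 F [0.7 0.9 0.2] w -0.0001 q [ 0.13 -0.05 -0.24  1.38  0.    0.71]
delta [-0.1158  0.1046 -0.0022] turn -0.0256 | dist mm 47 deg -9.2
```

>>> step_arm --deltas '[[[-0.06, 0.053, 0, 0, 0, -0.013], [-0.116, 0.105, 0, 0, 0, -0.026], [-0.116, 0.105, 0, 0, 0, -0.026]]]'

```text
time: 9.95
position: [0.4287, 0.1619, 0.1105]
tcp_rot: [[-0.002, 0.666, 0.746], [0.001, 0.746, -0.666], [-1.0, -0.001, -0.003]]
ft_force: [-0.0, 0.0, 0.6]
grip_width: 0.0
```

Run:
```python
from h import *
st();snap("c1");go(-25,146.5,.013,-51)
```

```text
t 9.95 mat [-26.7 148.3] z 0.1105 pushang -50.7 F [-0.   0.   0.6] w 0.0 q [ 0.21 -0.12 -0.3   1.39  0.    0.94]
delta [ 1.000e-04 -1.300e-03 -3.254e-01] turn -0.0012 | dist mm 98 deg -0.4
```

View pics/c1.png

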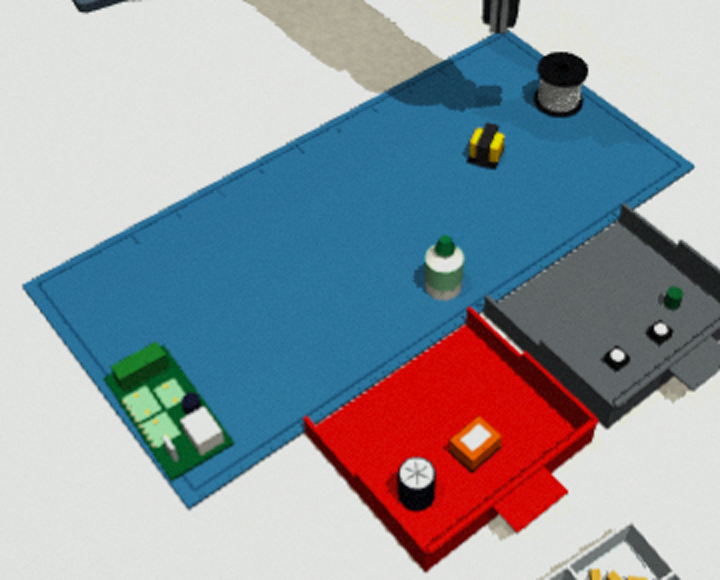

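>>> step_arm --deltas '[[[0.002, -0.002, -0.1, 0, 0, 0], [0.002, -0.002, -0.2, 0, 0, 0], [0.002, -0.002, -0.29, 0, 0, 0], [0.002, -0.002, -0.325, 0, 0, 0], [0.002, -0.002, -0.325, 0, 0, 0]]]'

```text
time: 10.42
position: [0.4301, 0.1578, 0.0097]
tcp_rot: [[-0.007, 0.668, 0.745], [-0.002, 0.745, -0.668], [-1.0, -0.006, -0.004]]
ft_force: [-0.6, 0.3, 1.3]
grip_width: 0.0002
```

Run:
```python
from h import *
st();snap("c2",260,100,200,180,f=3.5)
```

```text
t 10.42 mat [-25.9 144. ] z 0.0097 pushang -50.8 F [-0.6  0.3  1.3] w 0.0002 q [ 0.21 -0.04 -0.44  1.18 -0.    0.94]
```

View pics/c2.png

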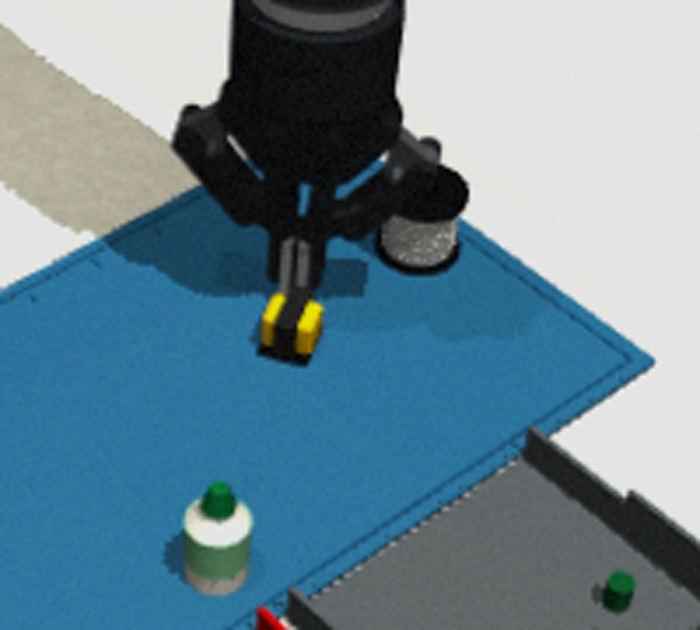

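```bash
cat >> h.py <<'E'
def plan(tcp,th,segs,off=25):
    "segs: (n,row_mm,deg_per_row); prints relative rows"
    u=lambda a:np.array([np.cos(np.radians(a)),np.sin(np.radians(a))])
    c=np.array(tcp,float)+off*u(th);t0=np.array(tcp,float);th0=th
    for n,s,dg in segs:
        for i in range(n):
            c=c+s*u(th+dg/2);th+=dg;t=c-off*u(th);d=(t-t0)/1000
            print(((d[0]*X+d[1]*Y)/.3).round(3).tolist(),round((th-th0)/360,4),"part",c.round(),"th",th)
E
python3 - <<'E'
from h import *
plan((-25,146),-51,[(4,7,0)])
print()
plan((-7.5,124),-51,[(8,8,-5.5)])
E
```

```text
[0.017, -0.016] 0.0 part [ -5. 121.] th -51
[0.035, -0.031] 0.0 part [ -0. 116.] th -51
[0.052, -0.047] 0.0 part [  4. 110.] th -51
[0.069, -0.063] 0.0 part [  8. 105.] th -51

[0.025, -0.013] -0.0153 part [13. 98.] th -56.5
[0.048, -0.029] -0.0306 part [17. 91.] th -62.0
[0.069, -0.046] -0.0458 part [20. 84.] th -67.5
[0.089, -0.066] -0.0611 part [23. 76.] th -73.0
[0.107, -0.087] -0.0764 part [25. 69.] th -78.5
[0.123, -0.11] -0.0917 part [26. 61.] th -84.0
[0.136, -0.134] -0.1069 part [27. 53.] th -89.5
[0.147, -0.16] -0.1222 part [26. 45.] th -95.0
```

>>> step_arm --deltas '[[[0.017, -0.016, 0.004, 0, 0, 0], [0.035, -0.031, 0.004, 0, 0, 0], [0.052, -0.047, 0.004, 0, 0, 0], [0.069, -0.063, 0.004, 0, 0, 0]]]'

```text
time: 10.8
position: [0.4559, 0.1397, 0.016]
tcp_rot: [[0.004, 0.667, 0.745], [0.001, 0.745, -0.667], [-1.0, 0.003, 0.002]]
ft_force: [0.2, 0.4, 0.5]
grip_width: 0.0001
```

Run:
```python
from h import *
st();snap("c3",260,100,200,180,f=3.5)
```

```text
t 10.8 mat [ -3.3 122.2] z 0.016 pushang -50.7 F [0.2 0.4 0.5] w 0.0001 q [ 0.16 -0.01 -0.4   1.18 -0.    0.89]
```

View pics/c3.png

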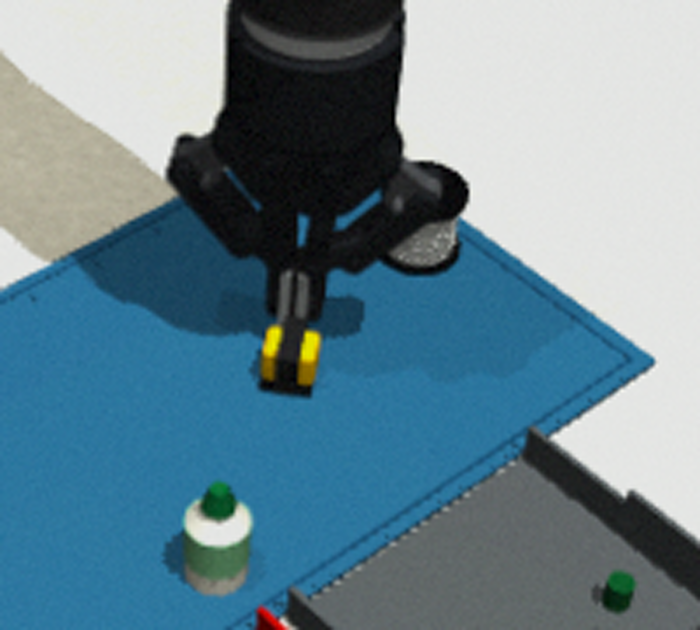

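>>> step_arm --deltas '[[[0.025, -0.013, -0.002, 0, 0, -0.015], [0.048, -0.029, -0.002, 0, 0, -0.031], [0.069, -0.046, -0.002, 0, 0, -0.046], [0.089, -0.066, -0.002, 0, 0, -0.061], [0.107, -0.087, -0.002, 0, 0, -0.076], [0.123, -0.11, -0.002, 0, 0, -0.092]]]'

```text
time: 11.35
position: [0.4915, 0.1067, 0.0141]
tcp_rot: [[0.001, 0.967, 0.255], [0.0, 0.255, -0.967], [-1.0, 0.001, 0.0]]
ft_force: [-0.1, 0.4, 0.2]
grip_width: -0.0001
```

Run:
```python
from h import *
st();snap("c4")
```

```text
t 11.35 mat [26.8 84.1] z 0.0141 pushang -84.1 F [-0.1  0.4  0.2] w -0.0001 q [ 0.08  0.06 -0.33  1.18  0.    1.39]
```

View pics/c4.png

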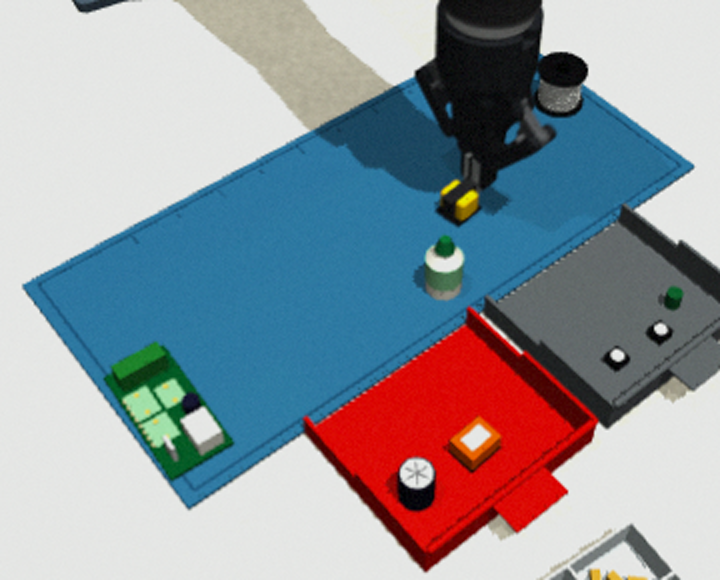

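Run:
```python
from h import *
plan((26.5,84),-84,[(4,8,-5.5),(4,9,0)])
```

```text
[0.013, -0.024] -0.0153 part [30. 51.] th -89.5
[0.024, -0.05] -0.0306 part [29. 43.] th -95.0
[0.033, -0.076] -0.0458 part [28. 35.] th -100.5
[0.039, -0.104] -0.0611 part [26. 27.] th -106.0
[0.035, -0.133] -0.0611 part [24. 19.] th -106.0
[0.032, -0.163] -0.0611 part [21. 10.] th -106.0
[0.028, -0.193] -0.0611 part [19.  1.] th -106.0
[0.024, -0.223] -0.0611 part [16. -7.] th -106.0
```

>>> step_arm --deltas '[[[0.013, -0.024, 0, 0, 0, -0.015], [0.024, -0.05, 0, 0, 0, -0.031], [0.033, -0.076, 0, 0, 0, -0.046], [0.039, -0.104, 0, 0, 0, -0.061], [0.035, -0.133, 0, 0, 0, -0.061]]]'

```text
time: 11.82
position: [0.5018, 0.0668, 0.014]
tcp_rot: [[0.001, 0.993, -0.12], [0.0, -0.12, -0.993], [-1.0, 0.001, -0.0]]
ft_force: [-0.5, -0.4, 0.8]
grip_width: -0.0002
```

Run:
```python
from h import *
st();snap("c5")
```

```text
t 11.82 mat [30.8 43.1] z 0.014 pushang -105.8 F [-0.5 -0.4  0.8] w -0.0002 q [-0.    0.07 -0.32  1.18  0.    1.69]
```

View pics/c5.png

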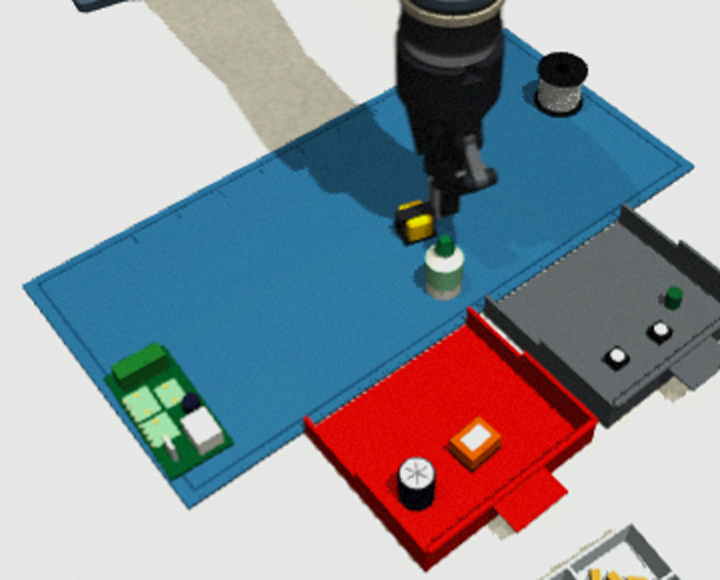

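Run:
```python
from h import *
p=np.array([.5018,.0668]);t=np.array([.993,-.12]);n=np.array([.12,.993])
for c in((487,188),(495,182),(470,188)):
    for off in(0,-.012,.012):
        o,d=ray("scene",(100+c[0]/2,120+c[1]/2));k=((p+off*n-o[:2])@n)/(d[:2]@n);P=o+k*d
        print(c,off,"lat",((P[:2]-p)@t*1000).round(),"z",(P[2]*1000).round())
print(tom(pl("scene",(307,229),.02))*1000)
```

```text
(487, 188) 0 lat 69.0 z 108.0
(487, 188) -0.012 lat 90.0 z 134.0
(487, 188) 0.012 lat 48.0 z 82.0
(495, 182) 0 lat 79.0 z 124.0
(495, 182) -0.012 lat 100.0 z 149.0
(495, 182) 0.012 lat 58.0 z 99.0
(470, 188) 0 lat 44.0 z 84.0
(470, 188) -0.012 lat 66.0 z 110.0
(470, 188) 0.012 lat 21.0 z 57.0
[25.78832765 17.3579394 ]
```

Run:
```python
from h import *
plan((30.8,43),-106,[(4,9,0),(4,8,6.6)]);print()
plan((18,-24),-79.6,[(8,8.5,6.6)]);
```

```text
[-0.004, -0.03] 0.0 part [21. 10.] th -106
[-0.007, -0.06] 0.0 part [19.  2.] th -106
[-0.011, -0.089] 0.0 part [16. -7.] th -106
[-0.015, -0.119] 0.0 part [ 14. -16.] th -106
[-0.026, -0.145] 0.0183 part [ 12. -23.] th -99.4
[-0.034, -0.172] 0.0367 part [ 11. -31.] th -92.80000000000001
[-0.04, -0.2] 0.055 part [ 11. -39.] th -86.20000000000002
[-0.041, -0.228] 0.0733 part [ 12. -47.] th -79.60000000000002

[0.002, -0.03] 0.0183 part [ 25. -57.] th -73.0
[0.007, -0.059] 0.0367 part [ 27. -65.] th -66.4
[0.016, -0.088] 0.055 part [ 31. -72.] th -59.800000000000004
[0.028, -0.115] 0.0733 part [ 36. -79.] th -53.2
[0.043, -0.141] 0.0917 part [ 41. -86.] th -46.6
[0.061, -0.165] 0.11 part [ 48. -92.] th -40.0
[0.082, -0.187] 0.1283 part [ 54. -97.] th -33.4
[0.105, -0.206] 0.1467 part [  62. -101.] th -26.799999999999997
```

>>> step_arm --deltas '[[[-0.004, -0.03, 0, 0, 0, 0], [-0.007, -0.06, 0, 0, 0, 0], [-0.018, -0.086, 0, 0, 0, 0.018], [-0.026, -0.113, 0, 0, 0, 0.037], [-0.032, -0.141, 0, 0, 0, 0.055], [-0.033, -0.169, 0, 0, 0, 0.073]]]'

```text
time: 12.37
position: [0.4903, 0.0159, 0.0135]
tcp_rot: [[-0.001, 0.941, 0.339], [0.0, 0.339, -0.941], [-1.0, -0.001, -0.0]]
ft_force: [0.2, 0.6, -0.3]
grip_width: -0.0002
```

Run:
```python
from h import *
st();snap("c6")
```

```text
t 12.37 mat [11.6 -5.5] z 0.0135 pushang -79.1 F [ 0.2  0.6 -0.3] w -0.0002 q [-0.1   0.03 -0.36  1.18 -0.    1.12]
```

View pics/c6.png

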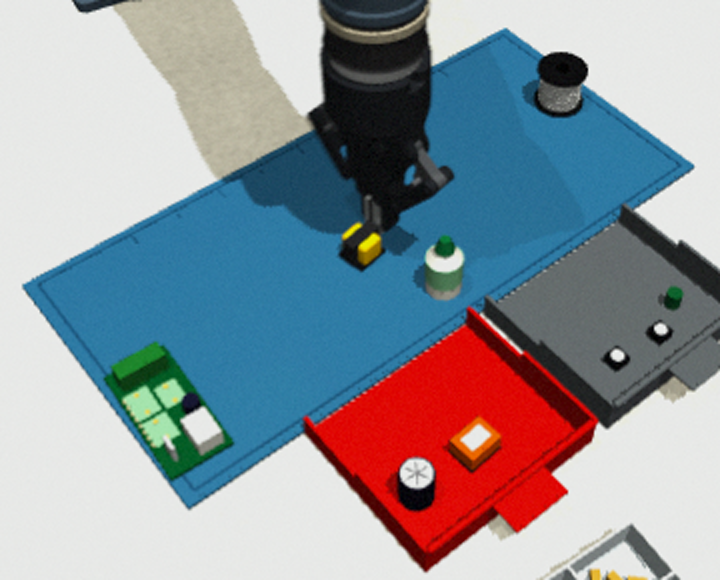

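>>> step_arm --deltas '[[[0.002, -0.03, 0, 0, 0, 0.018], [0.007, -0.059, 0, 0, 0, 0.037], [0.016, -0.088, 0, 0, 0, 0.055], [0.028, -0.115, 0, 0, 0, 0.073], [0.043, -0.141, 0, 0, 0, 0.092], [0.061, -0.165, 0, 0, 0, 0.11], [0.082, -0.187, 0, 0, 0, 0.128]]]'

```text
time: 13.0
position: [0.5153, -0.04, 0.0135]
tcp_rot: [[-0.001, 0.412, 0.911], [0.0, 0.911, -0.412], [-1.0, -0.0, -0.001]]
ft_force: [-0.4, 0.0, 0.6]
grip_width: -0.0
```

Run:
```python
from h import *
st();snap("c7")
```

```text
t 13.0 mat [ 27.7 -64.6] z 0.0135 pushang -33.2 F [-0.4  0.   0.6] w -0.0 q [-0.21  0.1  -0.29  1.19 -0.    0.22]
```

View pics/c7.png

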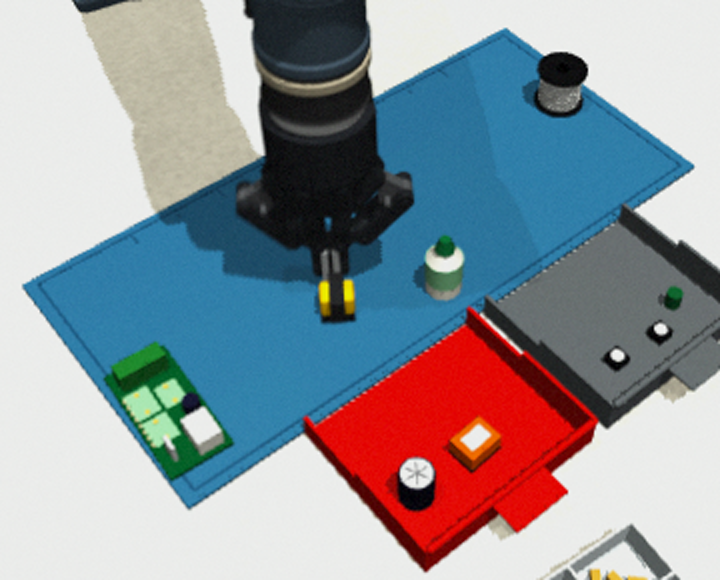

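Run:
```python
from h import *
plan((27.7,-64.6),-33.2,[(5,8.5,6.2),(3,9,0)]);
```

```text
[0.023, -0.019] 0.0172 part [ 56. -83.] th -27.000000000000004
[0.048, -0.035] 0.0344 part [ 64. -86.] th -20.800000000000004
[0.075, -0.048] 0.0517 part [ 72. -89.] th -14.600000000000005
[0.103, -0.058] 0.0689 part [ 80. -90.] th -8.400000000000006
[0.132, -0.065] 0.0861 part [ 89. -91.] th -2.2000000000000055
[0.161, -0.062] 0.0861 part [ 98. -91.] th -2.2000000000000055
[0.191, -0.058] 0.0861 part [107. -92.] th -2.2000000000000055
[0.221, -0.055] 0.0861 part [116. -92.] th -2.2000000000000055
```

>>> step_arm --deltas '[[[0.023, -0.019, 0, 0, 0, 0.017], [0.048, -0.035, 0, 0, 0, 0.034], [0.075, -0.048, 0, 0, 0, 0.052], [0.103, -0.058, 0, 0, 0, 0.069], [0.132, -0.065, 0, 0, 0, 0.086], [0.161, -0.062, 0, 0, 0, 0.086], [0.191, -0.058, 0, 0, 0, 0.086], [0.221, -0.055, 0, 0, 0, 0.086]]]'

```text
time: 13.72
position: [0.582, -0.0557, 0.0134]
tcp_rot: [[-0.001, -0.106, 0.994], [0.0, 0.994, 0.106], [-1.0, 0.0, -0.001]]
ft_force: [-0.2, -0.1, -0.3]
grip_width: 0.0001
```

Run:
```python
from h import *
st();snap("c8")
```

```text
t 13.72 mat [ 91.2 -90.4] z 0.0134 pushang -2.8 F [-0.2 -0.1 -0.3] w 0.0001 q [-0.21  0.26 -0.1   1.21  0.   -0.32]
```

View pics/c8.png

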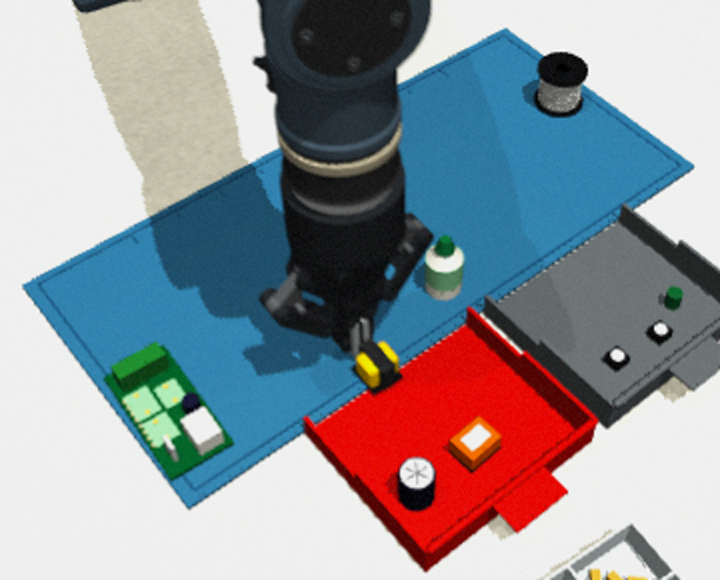

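>>> step_arm --deltas '[[[0.03, 0.003, 0, 0, 0, 0], [0.06, 0.006, 0, 0, 0, 0], [0.09, 0.01, 0, 0, 0, 0], [0.12, 0.013, 0, 0, 0, 0], [0.145, 0.016, 0, 0, 0, 0], [0.155, 0.017, 0, 0, 0, 0], [0.155, 0.017, 0, 0, 0, 0], [0.1, 0.011, 0, 0, 0, 0]]]'

```text
time: 14.43
position: [0.6141, -0.0527, 0.0138]
tcp_rot: [[0.003, -0.111, 0.994], [-0.0, 0.994, 0.111], [-1.0, -0.001, 0.003]]
ft_force: [0.4, -0.5, 0.0]
grip_width: 0.0002
```

>>> step_arm --deltas '[[[-0.02, 0, 0.05, 0, 0, 0], [-0.08, 0, 0.15, 0, 0, 0], [-0.18, 0, 0.3, 0, 0, 0], [-0.3, 0, 0.35, 0, 0, 0], [-0.42, 0, 0.35, 0, 0, 0], [-0.54, 0, 0.35, 0, 0, 0], [-0.66, 0, 0.35, 0, 0, 0], [-0.7, 0, 0.35, 0, 0, 0]]]'

```text
time: 15.1
position: [0.3965, -0.0519, 0.1177]
tcp_rot: [[-0.004, -0.11, 0.994], [0.001, 0.994, 0.11], [-1.0, 0.001, -0.004]]
ft_force: [0.7, 0.1, -1.4]
grip_width: -0.0
```

Run:
```python
from h import *
st();im=snap("d1");t=ctrl.read_camera("top")[:,:,::-1];cv2.imwrite("pics/d1t.png",t)
```

```text
t 15.1 mat [-91.6 -57.9] z 0.1177 pushang -2.6 F [ 0.7  0.1 -1.4] w -0.0 q [-0.3  -0.28 -0.42  1.43 -0.   -0.41]
```

View pics/d1.png

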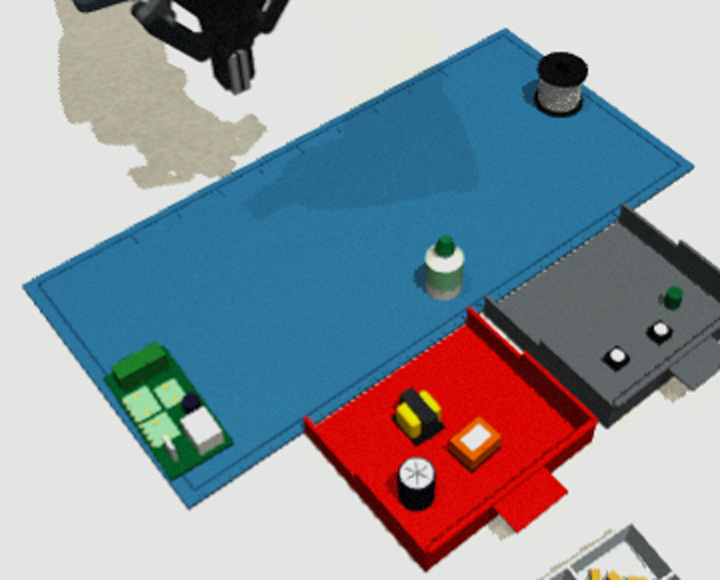

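View pics/d1t.png

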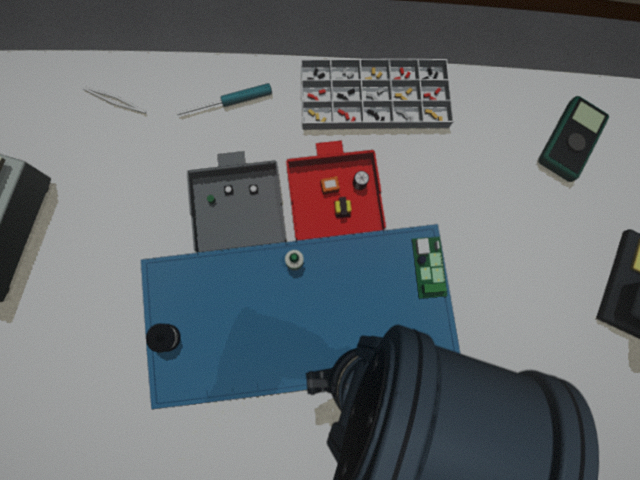

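Run:
```python
from h import *
tr=np.array([186,-82.5])
for nm,z,a,b in(("cap",.032,(100+417/2,120+472/2),(361,178)),("relay",.02,(100+476/2,120+437/2),(330,185)),("trans",.026,(100+418/2,120+410/2),(343,207))):
    print(nm,"tray mm",(tom(pl("scene",a,z))*1000-tr).round(),(tom(pl("top",b,z))*1000-tr).round())
a=cv2.imread("pics/top0.png").astype(int);b=cv2.imread("pics/d1t.png").astype(int)
for nm,(x0,y0,x1,y1) in(("flux",(280,245,308,275)),("reel",(143,320,185,358)),("board",(408,230,450,300))):
    print(nm,np.abs(a-b)[y0:y1,x0:x1].mean().round(2))
ctrl.job_done();st()
```

```text
cap tray mm [ 19. -44.] [ 20. -44.]
relay tray mm [19.  7.] [18.  7.]
trans tray mm [-19. -12.] [-24.  -9.]
flux 8.3
reel 6.24
board 8.66
the job is handed in; nothing more can be done
the job is handed in; nothing more can be done
```

I swept all three parts into the red tray with closed fingers and handed the job in at about 15 s of the 67 s allowed. No verdict is reported back.

- **Capacitor:** one nearly straight push.
- **Relay and transformer:** curved pushes that kept them flat on the finger faces and clear of the flux bottle.

I pushed at about 0.1 m/s, and contact forces stayed at a few newtons.

**Position checks:** the last pictures from both cameras put the parts here, in the tray frame. The limits are x above about -53 mm and y within ±74 mm.

| Part | x, y in tray frame (mm) |
|---|---|
| Capacitor | (19, -44) |
| Relay | (19, 7) |
| Transformer | (-19 to -24, -12 to -9) |

The two views agree within about 1 mm for the capacitor and relay. They differ by 5 mm in x and 3 mm in y for the transformer, which still leaves it about 28 mm inside the limit.

**Bystanders:** the bottle, reel and board look unmoved and upright in the last pictures. I compared their image patches before and after, and the mean difference was 6 to 9 grey levels. I took that as noise and changed shadow, with no reference patch to confirm it and no measurement of their positions afterwards. Nothing new appears in the grey tray, and the arm stood clear at hand-in.

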